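Drive the stuck pivot pin out of the carrier hinge

ROBOT

A 6-joint arm with a two-finger parallel gripper is mounted at the origin on a cart in front of the work surface, level with it; the furniture and walls round the work are solid. World frame = base frame: x ahead of the robot, y to its left, z up, the work surface at z = 0. Lengths are in mm, angles in degrees, forces in N, time in s.
With the tool pointing down it reaches from about 300 to 850 mm from the base axis. Payload 4.2 kg.
Tool frame: the origin (TCP) lies midway between the tips of the shut fingers; the grasp point (between the pads) lies 19 mm behind it; y points along the fingers, z is the direction in which the jaws open and shut, and the axes are right-handed (so a half turn about y gives the same grasp; the last joint's range is limited). The gripper opens to 91 mm and grips with 3 to 60 N. Pads are 32 mm wide; open, the fingers measure 118 mm over their backs; the gripper's body (76 mm by 178 mm) begins 60 mm behind the grasp point.
Start: joints at [-74.943, 18.312, 89.639, -0, 72.044, -1.146], TCP at [160.454, -552.175, 213.976] pointing down, gripper open.
Joint ranges: [-177.97, 177.97], [-48.28, 115.42], [12.27, 149.76], [-77.06, 257.06], [2.81, 150.46], [-146.56, 146.56]. Speed limits (degrees/s): [147.25, 147.25, 180, 180, 180, 180].

INTERFACE

Orientations are given as [roll, pitch, yaw] about the fixed x, y, z axes, in that order (R = Rz(yaw) Ry(pitch) Rx(roll)).
In Python, from workcell import env gives the robot as it stands.
- The arm moves only by the shell command python3 -m handwheel 'ROWS' [FORCE]. ROWS is JSON, a list of rows, each a list of 3 entries, a list of its own where there are three numbers: the opening, from 0 (shut) to 1 (fully open), then the shift along the tool's x, y, z in mm, then the turn, a rotation vector about the tool's x, y, z in degrees. A call has exactly 10 rows; each row shifts and turns the commanded pose from where the row before left it, along the tool's axes as they then stand; what a row does not reach is not made up. A row lasts 1/12 s, in which the tool goes at most 41.7 mm and 7.16 degrees, less where a joint would pass 70% of its speed; a pose out of reach is approached as far as the arm can. A call is refused whole if a number of a shift passes 41.7 or a number of a turn 7.16, either way. A call with a gripper value outside its range is refused whole. The fingers move at their own pace and stop on an object; FORCE is the grip in N (left out, the last holds). Time passes only in rows, so rows that do not move let the fingers close, or fill a call up. It gives the time, the measured TCP pose, the force and the opening at its end, in the units of the state.
- env.state(): the state, without advancing time (a new reading comes with each control period).
- env.grab_frame(name): name is "scene" or "top" or "wrist"; returns the picture (420x560x3 uint8, red, green, blue); there is no depth.
- env.camera_info(name): a dict with "fx", "fy", "cx", "cy" (pixels), "camera_from_world" (4x4, takes a point from world to camera coordinates); the wrist camera has in their place "mount" (4x4, takes a point from camera to tool coordinates, whose origin is the TCP and whose axes are the tool frame's). Camera axes: x right, y down, z forward; pixel columns grow to the right and rows downward; lengths in mm; the calibration is good to about 2 mm. A picture is of the moment at which its call begins: read the wrist's pose just before it. camera_info takes no time and is no camera call.
- env.job_done(): hands the job in, once; it reports no verdict.
Trained networks look in the newest picture that a camera, given by its name, has taken for a name from the list of things; names that differ only in an ending like _2 or _b are one class to them, and where a whole thing is asked for, a point or a joint stands for the part that bears it (a point fixed in the world has none). Each returns a list of dicts, best first, with "p" (0 to 1); they miss things now and then, are a little off and sometimes report something else, mostly with a low value. They report only what shows in the picture. A call takes as long as a camera call. They do not tell look-alikes from the thing itself.
- env.masks_of(camera, label): "region" (420x560 bool, what is visible of it) and "location" ([column, row] in pixels, amid what is visible of it).
The state is a dict: "time_s": time; "qpos": joint angles; "qvel": joint speeds; "effort": joint torques, N m; "ee_pos": TCP position; "ee_rot": TCP orientation; "force": force on the tool from outside, world axes, zero at the start; "torque": the same for the moment, N m; "gripper_width": finger opening in mm.
Only numpy, scipy, OpenCV 4.12 (cv2) and the standard library are available. Lean on these libraries where they do the work, as an engineer would, in place of code of your own. Each camera call takes 0.05 s, during which the arm holds its last target.

TASK

Two carrier hinges stand on the bench. Take the orange-handled drift punch from its rack and, on the hinge whose pin shows its plain flat end on top (the other has a domed head on top), push that stuck pin straight down with the punch until it is completely out of the hinge barrel. Then put the punch back upright and fully down in its rack and let go; do not knock over the brown dropper bottle.

Things in the scene. Friction and masses are not known exactly. Their poses are not given: they have to be found in the camera images.
- punch_grip (a point): Drift punch, upright, nose down in its rack. Steel nose 9 mm diameter (tip 7), 56 mm long; dark collar 38 mm diameter, 6 mm thick, rests on the rack; round orange handle with black rings, 24 mm diameter, 70 mm high. 132 mm long, about 0.12 kg. Point: middle of the handle on the axis, 97 mm above the tip, 35 mm above the collar and below the handle's top. z: from tip to handle.
- pin_tail (a point): Centre of the flat upper end of the stuck brass pin: 20 mm diameter, 30 mm long, with a head 30 mm wide and 4 mm thick under the barrel, so it can only go down. Upper end starts flush with the barrel's top or up to 4 mm below. The point moves with the pin; z is up.
- barrel_top (a point): Centre of the bore's mouth in the top of the round aluminium hinge barrel that holds the stuck pin, 84 mm above the bench. Barrel 48 mm outer diameter, 30 mm high, upright 22 mm bore. It is fixed on a grey stand, 70 by 116 mm, open below the barrel. An equal hinge stands near, but its pin has a domed brass head on top, 36 mm wide and 15 mm high, and cannot go down. z is up.
- pivot_pin (a joint): How far the stuck pin has been pushed down, m: 0 with its upper end flush with the barrel's top, 0.030 when that end just leaves the barrel's underside, 0.042 when the head stands on the stand's foot (end stop). The pin needs a steady push of about 8 N, more when pushed fast, and stays where it is left.
- rack_hole0 (a point): Mouth of the rack's hole: centre of the hole in the top face of the fixed black rack block, 70 by 70 mm and 64 mm high. The upright hole is 20 mm in diameter, countersunk to 26 mm, and goes through to the bench. With the punch fully down the middle of its handle is 41 mm above this point.
- dropper: Brown dropper bottle with a black rubber top, 30 mm in diameter, 104 mm high, standing upright on the bench. Origin at the centre of its underside, z up. Bystander: leave it standing.
Not all that is in view belongs to the job. Leave any green look-alike of the part that bears punch_grip alone.

How it is judged (in metres and radians):
On the way:
1. the pin is pushed out below the barrel, with the punch's tip on it (value of joint pivot_pin above 0.031 m and distance between punch_grip and pin_tail below 0.106 m), for 0.05 s.
At the end, for the whole second after the job is handed in: The pin is at least 31 mm down, wholly below the barrel; the punch stands in the rack's hole, within 15 mm of its centre, upright within 10 degrees, collar down on the rack within 9 mm, released (value of joint pivot_pin above 0.031 m and horizontal distance between punch_grip and rack_hole0 below 0.015 m and z of punch_grip in the frame of rack_hole0 between 0.03 and 0.05 m and angle between punch_grip's own z axis and vertical below 0.18 rad); the robot touches nothing.
It fails at once if the dropper bottle is knocked over (angle between dropper's own z axis and vertical above 0.6 rad).
It also fails if it takes over 45 s, if anything falls off the work surface, if the arm or the gripper's body presses on something with over 40 N, if the wrist force passes 120 N, or if a joint passes its speed limit or range.

## Working session

There is one attempt and no reset: what is moved stays moved. The work goes in short steps, Python scripts to look and compute and a shell command to move; the robot and the scene stay as the last step left them, time stands still between calls to the robot, and variables do not carry over. Pictures are saved under pics/ and viewed, and the job is handed in when it is done.

```bash
mkdir -p pics; ls; python3 - <<'E'
from workcell import env
import cv2
s=env.state()
print({k:s[k] for k in ['time_s','ee_pos','ee_rot','force','gripper_width']})
for n in ['scene','top','wrist']:
    im=env.grab_frame(n); cv2.imwrite(f'pics/{n}0.png',im[:,:,::-1])
    print(n,env.camera_info(n))
print(env.state()['time_s'])
E
```

```text
pics
{'time_s': 0.0, 'ee_pos': array([ 160.32706341, -551.67255376,  213.11584592]), 'ee_rot': array([-9.01017953e+01,  3.17496679e-03, -1.63795094e+02]), 'force': array([ 0.97267318, -0.96497305, -0.20763711]), 'gripper_width': 91.43493925945282}
scene {'fx': 379.1143090827674, 'fy': 379.1143090827674, 'cx': 281.47493022177053, 'cy': 207.15014733262663, 'camera_from_world': array([[-8.31957993e-01, -5.54729934e-01,  1.09817490e-02,
         4.27751270e+02],
       [-4.21390074e-01,  6.18857832e-01, -6.62906772e-01,
         3.19668338e+02],
       [ 3.60938088e-01, -5.56138188e-01, -7.48621408e-01,
         7.64158774e+02],
       [ 0.00000000e+00,  0.00000000e+00,  0.00000000e+00,
         1.00000000e+00]])}
top {'fx': 454.6773197851221, 'fy': 454.6773197851221, 'cx': 282.50144789782513, 'cy': 221.43577995032365, 'camera_from_world': array([[-2.72190521e-02, -9.98926267e-01, -3.74891363e-02,
         5.59948905e+00],
       [-9.90567051e-01,  3.19917762e-02, -1.33242051e-01,
         5.40069301e+02],
       [ 1.34298329e-01,  3.35087809e-02, -9.90374233e-01,
         9.70220591e+02],
       [ 0.00000000e+00,  0.00000000e+00,  0.00000000e+00,
         1.00000000e+00]])}
wrist {'fx': 378.2946522442142, 'fy': 378.2946522442142, 'cx': 281.4035413705769, 'cy': 210.32939231238842, 'mount': array([[-5.87577574e-04,  9.58563354e-01,  2.84878835e-01,
        -8.06561381e+01],
       [-2.78131212e-04, -2.84879029e-01,  9.58563436e-01,
        -1.69901047e+02],
       [ 9.99999789e-01,  4.83996683e-04,  4.33994917e-04,
         1.06910891e+00],
       [ 0.00000000e+00,  0.00000000e+00,  0.00000000e+00,
         1.00000000e+00]])}
0.15
```

View pics/scene0.png

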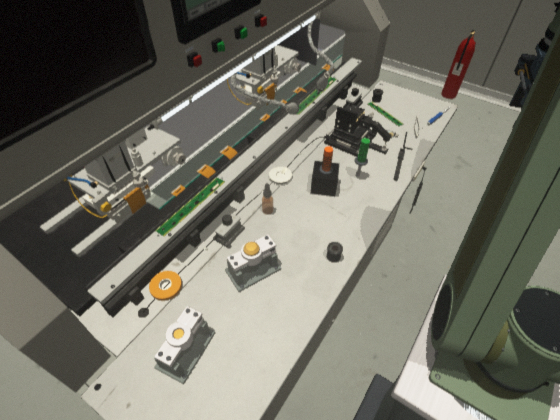

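View pics/top0.png

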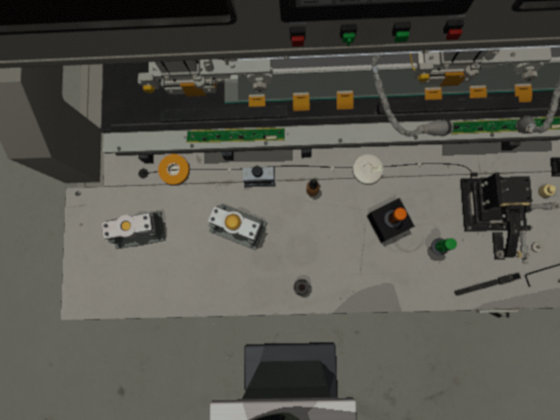

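View pics/wrist0.png

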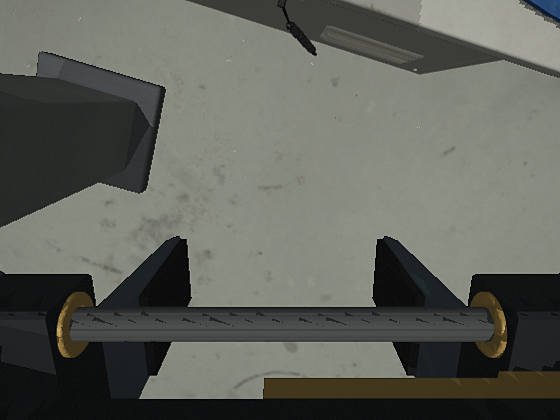

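The scene picture shows the orange handle in a black rack at about (327,160), and a green look-alike at (364,150). The domed hinge is at (251,248) and a flat-pin hinge at (180,334). The dropper is at (267,200). In the top view these are at (400,215), (448,244), (232,222), (126,226) and (313,187). The left hinge is my candidate, which I'll check in a crop while measuring.

```bash
cat > h.py <<'E'
import numpy as np, cv2
from workcell import env
def ray(n,px):
    c=env.camera_info(n); T=np.array(c['camera_from_world'])
    d=np.array([(px[0]-c['cx'])/c['fx'],(px[1]-c['cy'])/c['fy'],1.])
    R=T[:3,:3]; o=-R.T@T[:3,3]; d=R.T@d
    return o,d/np.linalg.norm(d)
def atz(n,px,z):
    o,d=ray(n,px); return o+d*(z-o[2])/d[2]
def tri(a,b):
    (o1,d1),(o2,d2)=a,b
    A=np.stack([d1,-d2],1); t=np.linalg.lstsq(A,o2-o1,rcond=None)[0]
    p,q=o1+d1*t[0],o2+d2*t[1]; return (p+q)/2,np.linalg.norm(p-q)
def proj(n,P):
    c=env.camera_info(n); T=np.array(c['camera_from_world']); p=T[:3,:3]@P+T[:3,3]
    return np.array([c['fx']*p[0]/p[2]+c['cx'],c['fy']*p[1]/p[2]+c['cy']])
E
python3 - <<'E'
from h import *
ims={n:env.grab_frame(n) for n in ['scene','top']}
for l in ['punch_grip','pin_tail','barrel_top','rack_hole0','dropper']:
    for n in ims:
        for m in env.masks_of(n,l)[:3]:
            r=np.argwhere(m['region']); print(l,n,round(m['p'],2),np.round(m['location'],1),len(r),r.min(0)[::-1],r.max(0)[::-1])
def crop(n,c,h=35,w=46):
    im=ims[n][c[1]-h:c[1]+h,c[0]-w:c[0]+w,::-1]; return cv2.resize(im,(396,296),interpolation=cv2.INTER_CUBIC)
cv2.imwrite('pics/crop1.png',np.vstack([np.hstack([crop('scene',(180,335)),crop('scene',(327,168))]),np.hstack([crop('top',(130,228)),crop('top',(395,218))])]))
E
```

```text
punch_grip scene 0.65 [329.1 159.6] 261 [319 147] [332 174]
punch_grip scene 0.55 [361.3 156.3] 289 [355 139] [369 174]
punch_grip top 0.93 [440.8 243.6] 360 [431 237] [456 255]
punch_grip top 0.69 [395.2 216.7] 301 [384 208] [406 227]
punch_grip top 0.38 [382.2 221. ] 896 [367 198] [412 242]
pin_tail top 0.37 [123.9 227.3] 71 [122 221] [130 230]
barrel_top scene 0.78 [180.6 347.5] 2639 [154 306] [213 383]
barrel_top top 0.83 [134.  230.9] 1704 [102 212] [163 248]
rack_hole0 scene 0.73 [322.6 182. ] 681 [311 161] [338 195]
rack_hole0 top 0.77 [382.7 223.7] 878 [367 198] [413 242]
dropper scene 0.82 [268.7 203.2] 228 [262 185] [272 213]
dropper top 0.65 [310.  190.7] 192 [306 179] [319 196]
```

View pics/crop1.png

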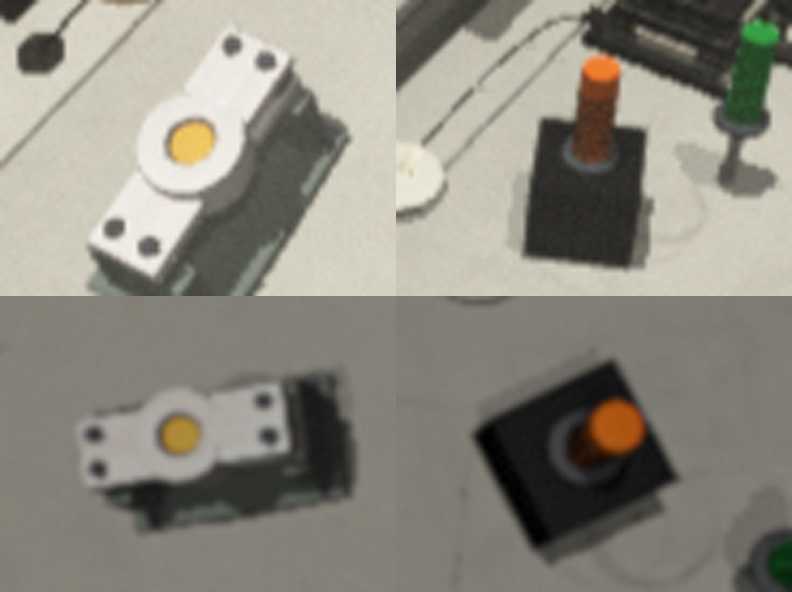

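The crop confirms that the left hinge has the plain flat brass pin in its bore. It also shows the orange punch standing in the black rack and the green one beside it.

```bash
python3 - <<'E'
from h import *
def both(l,a,b,z):
    print(l,np.round(atz('scene',a,z),1),np.round(atz('top',b,z),1),*[np.round(v,1) for v in tri(ray('scene',a),ray('top',b))])
both('handletop',(328.9,149.3),(400.1,213.7),140)
both('collar',(326.1,170.1),(392.9,219.2),70)
both('barrel',(178.2,334.6),(126.05,225.6),84)
both('dropper top',(267,186),(314,183),104)
both('domed',(251,246),(232.5,221),100)
o=ray('scene',(0,0))[0];print(o)
s=env.state();print(s['time_s'])
E
```

```text
handletop [ 532.5 -247.9  140. ] [ 533.8 -245.9  140. ] [ 532.7 -245.9  141.5] 1.9
collar [ 530.9 -244.2   70. ] [ 532.6 -245.9   70. ] [ 532.5 -246.6   67.4] 1.0
barrel [532.9 323.9  84. ] [535.3 321.9  84. ] [535.4 323.2  79.7] 1.1
dropper top [609.5 -75.6 104. ] [609.4 -80.5 104. ] [611.6 -80.3  98.6] 2.2
domed [534.4  92.  100. ] [535.6  91.4 100. ] [535.4  91.4  98.6] 0.8
[214.7621453  464.43505433 779.27846584]
0.75
```

Both views agree to about 2 mm, and the heights match the given sizes: punch axis at about (532.7, -246.2), flat-pin barrel at about (534.5, 323). The next move goes toward a point above the punch, with the yaw held and the opening at about 55 mm to stay clear of the green look-alike.

```bash
cat >> h.py <<'E'
from scipy.spatial.transform import Rotation as Ro
def need(target):
    s=env.state(); R=Ro.from_euler('xyz',s['ee_rot'],degrees=True)
    print('t',round(s['time_s'],2),'pos',np.round(s['ee_pos'],1),'rot',np.round(s['ee_rot'],2),'F',np.round(s['force'],1),'w',round(s['gripper_width'],1),'q',np.round(s['qpos'],0))
    print('tool shift',np.round(R.inv().apply(np.array(target)-s['ee_pos']),1))
E
python3 -c "
from h import *
print(atz('top',(451,243),140),atz('scene',(364,140.5),140)); need([532.7,-246.2,213])"
python3 -m handwheel '[[0.6,[-10,0,-5],[0,0,0]],[0.6,[-20,0,-10],[0,0,0]],[0.6,[-28,0,-12],[0,0,0]],[0.6,[-28,0,-12],[0,0,0]],[0.6,[-28,0,-12],[0,0,0]],[0.6,[-28,0,-12],[0,0,0]],[0.6,[-28,0,-12],[0,0,0]],[0.6,[-28,0,-12],[0,0,0]],[0.6,[-28,0,-12],[0,0,0]],[0.6,[-24,0,-10],[0,0,0]]]' 20
python3 -c "
from h import *
need([532.7,-246.2,213])"
```

```text
[ 473.0770705  -340.37944709  140.        ] [ 472.55029357 -333.2197931   140.        ]
t 0.75 pos [ 160.5 -552.2  214. ] rot [ -89.99    0.   -163.8 ] F [-0.1  0.3 -1.1] w 91.4 q [-75.  18.  90.   0.  72.  -1.]
tool shift [-442.8    1.  -189.9]
time_s: 1.58
ee_pos: [371.6, -375.5, 214.1]
ee_rot: [-90.0, 0.0, -163.8]
force: [0.7, -0.4, -0.1]
gripper_width: 54.8
t 1.58 pos [ 371.6 -375.5  214.1] rot [-9.0010e+01  4.0000e-02 -1.6375e+02] F [ 0.7 -0.4 -0.1] w 54.8 q [-47.  14.  96.   0.  70.  27.]
tool shift [-190.8    1.3  -79.1]
```

```bash
python3 -m handwheel '[[0.6,[-24,0,-10],[0,0,0]],[0.6,[-28,0,-12],[0,0,0]],[0.6,[-28,0,-12],[0,0,0]],[0.6,[-28,0,-12],[0,0,0]],[0.6,[-28,0,-12],[0,0,0]],[0.6,[-24,0,-9],[0,0,0]],[0.6,[-15,0,-6],[0,0,0]],[0.6,[-8,0,-3],[0,0,0]],[0.6,[0,0,0],[0,0,0]],[0.6,[0,0,0],[0,0,0]]]'
python3 - <<'E'
from h import *
need([532.7,-246.2,86])
s=env.state();im=env.grab_frame('wrist');cv2.imwrite('pics/w1.png',im[:,:,::-1])
im=env.grab_frame('scene');cv2.imwrite('pics/s1.png',im[:,:,::-1])
E
```

```text
time_s: 2.42
ee_pos: [524.2, -253.5, 213.8]
ee_rot: [-90.0, -0.1, -163.8]
force: [-1.4, -0.6, -0.5]
gripper_width: 54.6
t 2.42 pos [ 524.2 -253.5  213.8] rot [-9.0000e+01 -5.0000e-02 -1.6376e+02] F [-1.4 -0.6 -0.5] w 54.6 q [-27.  19.  89.  -0.  72.  47.]
tool shift [-10.3 127.8  -4.6]
```

View pics/w1.png

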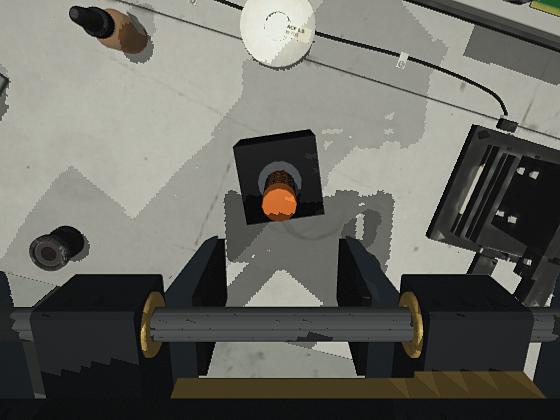

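View pics/s1.png

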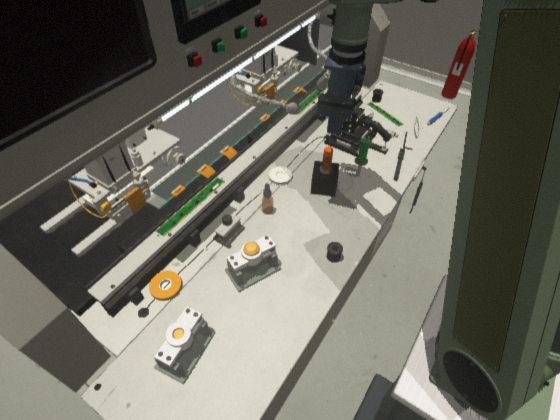

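The wrist picture shows the orange handle top at about (280,204), the collar centre at about (280,181), and nothing else between the open fingers. I'll compare that with the triangulated position.

```bash
cat >> h.py <<'E'
def wray(px,s):
    c=env.camera_info('wrist'); M=np.array(c['mount'])
    d=M[:3,:3]@np.array([(px[0]-c['cx'])/c['fx'],(px[1]-c['cy'])/c['fy'],1.])
    R=Ro.from_euler('xyz',s['ee_rot'],degrees=True)
    return R.apply(M[:3,3])+s['ee_pos'],R.apply(d)
def watz(px,z,s):
    o,d=wray(px,s); return o+d*(z-o[2])/d[2]
E
python3 - <<'E'
from h import *
s=env.state()
print(watz((280,204),140,s),watz((280,181),70,s))
need([532.7,-246.2,86])
E
```

```text
[ 535.87678298 -250.95356462  140.        ] [ 536.41406332 -250.56919998   70.        ]
t 2.52 pos [ 523.8 -254.2  214. ] rot [-8.9990e+01 -4.0000e-02 -1.6385e+02] F [ 0.6  0.4 -0.5] w 54.8 q [-27.  19.  89.  -0.  72.  47.]
tool shift [-10.9 128.   -5.2]
```

The wrist view differs by 3–4 mm, which is within calibration error, so I take the middle and descend.

```bash
python3 -m handwheel '[[0.6,[-4,0,-1],[0,0,0]],[0.6,[-4,4,-1],[0,0,0]],[0.6,[-4,12,-1],[0,0,0]],[0.6,[0,18,0],[0,0,0]],[0.6,[0,22,0],[0,0,0]],[0.6,[0,22,0],[0,0,0]],[0.6,[0,20,0],[0,0,0]],[0.6,[0,16,0],[0,0,0]],[0.6,[0,9,0],[0,0,0]],[0.6,[0,4,0],[0,0,0]]]'
python3 - <<'E'
from h import *
s=env.state();im=env.grab_frame('wrist');cv2.imwrite('pics/w2.png',im[:,:,::-1])
need([534,-248,86])
E
```

```text
time_s: 3.35
ee_pos: [534.4, -247.3, 85.3]
ee_rot: [-90.1, -0.1, -163.8]
force: [-0.6, -0.5, 0.5]
gripper_width: 54.5
t 3.4 pos [ 534.7 -247.4   85.5] rot [-9.0080e+01 -1.0000e-01 -1.6382e+02] F [-0.5  1.1 -0.7] w 54.5 q [-26.  26.  98.  -0.  56.  48.]
tool shift [ 0.8 -0.5  0.4]
```

View pics/w2.png

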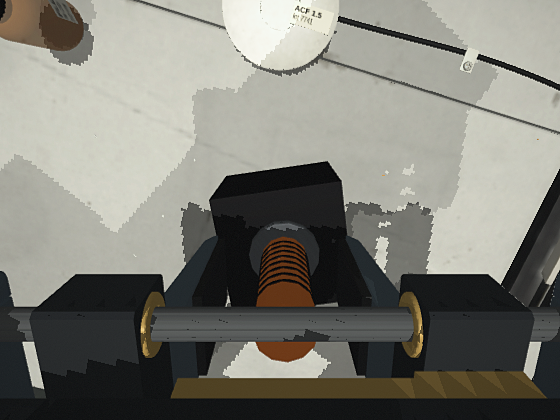

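The handle stands centred between the fingers, at column 287 or so with the jaws at 215 and 350. I'm closing on it.

```bash
python3 -m handwheel '[[0,[0,0,0],[0,0,0]],[0,[0,0,0],[0,0,0]],[0,[0,0,0],[0,0,0]],[0,[0,0,0],[0,0,0]],[0,[0,0,0],[0,0,0]],[0,[0,0,0],[0,0,0]],[0,[0,0,0],[0,0,0]],[0,[0,-2,0],[0,0,0]],[0,[0,-4,0],[0,0,0]],[0,[0,-6,0],[0,0,0]]]' 50
python3 -c "
from h import *
need([534,-248,240])"
```

```text
time_s: 4.23
ee_pos: [534.7, -247.2, 98.5]
ee_rot: [-90.1, -0.1, -163.8]
force: [-0.3, 0.0, -0.8]
gripper_width: 23.3
t 4.23 pos [ 534.7 -247.2   98.5] rot [-9.007e+01 -8.000e-02 -1.638e+02] F [-0.3  0.  -0.8] w 23.3 q [-26.  25.  97.  -0.  58.  48.]
tool shift [   1.1 -141.5    0.4]
```

```bash
python3 -m handwheel '[[0,[0,-10,0],[0,0,0]],[0,[0,-16,0],[0,0,0]],[0,[0,-20,0],[0,0,0]],[0,[0,-20,0],[0,0,0]],[0,[0,-20,0],[0,0,0]],[0,[0,-20,0],[0,0,0]],[0,[0,-18,0],[0,0,0]],[0,[0,-12,0],[0,0,0]],[0,[0,-5,0],[0,0,0]],[0,[0,0,0],[0,0,0]]]'
python3 - <<'E'
from h import *
need([534.5,323,240])
a=env.grab_frame('wrist'); b=env.grab_frame('scene')
cv2.imwrite('pics/w3.png',np.hstack([cv2.resize(a[:,:,::-1],(400,300)),cv2.resize(b[60:240,220:460,::-1],(400,300))]))
E
```

```text
time_s: 5.07
ee_pos: [535.9, -247.7, 241.9]
ee_rot: [-89.9, 0.1, -163.8]
force: [0.3, -0.7, -1.0]
gripper_width: 23.1
t 5.07 pos [ 535.9 -247.7  241.9] rot [-8.986e+01  1.500e-01 -1.638e+02] F [ 0.3 -0.7 -1. ] w 23.1 q [-26.  19.  85.  -0.  76.  48.]
tool shift [-157.9    1.  -548.4]
```

View pics/w3.png

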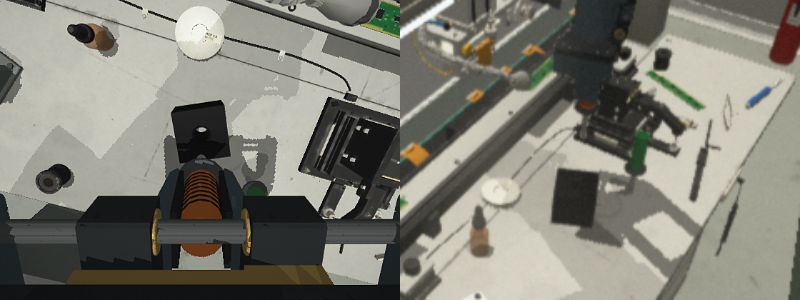

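The punch is held and lifted, and the empty rack hole shows at about (281,180) in wrist pixels. The next move is the traverse to the flat-pin hinge.

```bash
python3 -c "
from h import *
s=env.state(); print('hole',watz((281.4,180.6),64,s), s['ee_pos'])"
python3 -m handwheel '[[0,[-3,0,-10],[0,0,0]],[0,[-5,0,-18],[0,0,0]],[0,[-8,0,-27],[0,0,0]],[0,[-8,0,-27],[0,0,0]],[0,[-8,0,-27],[0,0,0]],[0,[-8,0,-27],[0,0,0]],[0,[-8,0,-27],[0,0,0]],[0,[-8,0,-27],[0,0,0]],[0,[-8,0,-27],[0,0,0]],[0,[-8,0,-27],[0,0,0]]]'
python3 -m handwheel '[[0,[-8,0,-27],[0,0,0]],[0,[-8,0,-27],[0,0,0]],[0,[-8,0,-27],[0,0,0]],[0,[-8,0,-27],[0,0,0]],[0,[-8,0,-27],[0,0,0]],[0,[-8,0,-27],[0,0,0]],[0,[-8,0,-27],[0,0,0]],[0,[-8,0,-27],[0,0,0]],[0,[-5,0,-18],[0,0,0]],[0,[-2,0,-8],[0,0,0]]]'
python3 -c "
from h import *
need([534.5,323,240])"
```

```text
hole [ 541.69721501 -246.48998171   64.        ] [ 534.9142652  -247.30169491  239.54840065]
time_s: 6.0
ee_pos: [535.3, 9.0, 238.9]
ee_rot: [-90.1, -0.1, -163.8]
force: [0.7, 0.3, -2.4]
gripper_width: 23.3
time_s: 6.83
ee_pos: [535.8, 262.0, 238.5]
ee_rot: [-90.0, -0.1, -163.6]
force: [-0.5, -0.6, -0.0]
gripper_width: 23.8
t 6.83 pos [535.8 262.  238.5] rot [-9.0050e+01 -1.3000e-01 -1.6364e+02] F [-0.5 -0.6 -0. ] w 23.8 q [25. 20. 84.  0. 76. 99.]
tool shift [-16.   -1.5 -58.8]
```

```bash
python3 -m handwheel '[[0,[-4,0,-16],[0,0,0]],[0,[-6,0,-20],[0,0,0]],[0,[-4,0,-14],[0,0,0]],[0,[-2,4,-7],[0,0,0]],[0,[0,10,-2],[0,0,0]],[0,[0,16,0],[0,0,0]],[0,[0,12,0],[0,0,0]],[0,[0,6,0],[0,0,0]],[0,[0,0,0],[0,0,0]],[0,[0,0,0],[0,0,0]]]'
python3 - <<'E'
from h import *
need([534.5,323,190])
for n in ['wrist','scene','top']:
    a=env.grab_frame(n)[:,:,::-1]
    cv2.imwrite(f'pics/{n}4.png',a)
    if n!='wrist':
        c=np.round(proj(n,np.array([534.5,323,100]))).astype(int); print(n,c)
        x0,y0=max(c[0]-70,0),max(c[1]-52,0)
        print(x0,y0); cv2.imwrite(f'pics/{n}4c.png',cv2.resize(a[y0:y0+104,x0:x0+140],(784,582),interpolation=cv2.INTER_CUBIC))
E
```

```text
time_s: 7.67
ee_pos: [535.9, 319.5, 191.6]
ee_rot: [-90.0, -0.1, -163.8]
force: [-0.2, 1.9, -1.1]
gripper_width: 23.3
t 7.67 pos [535.9 319.5 191.6] rot [-8.9970e+01 -5.0000e-02 -1.6384e+02] F [-0.2  1.9 -1.1] w 23.3 q [ 30.  24.  85.  -0.  72. 104.]
tool shift [ 0.4  1.6 -3.7]
scene [176 330]
106 278
top [123 225]
53 173
```

View pics/wrist4.png

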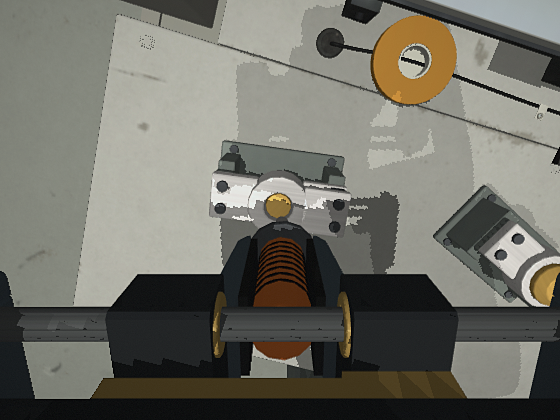

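View pics/scene4c.png

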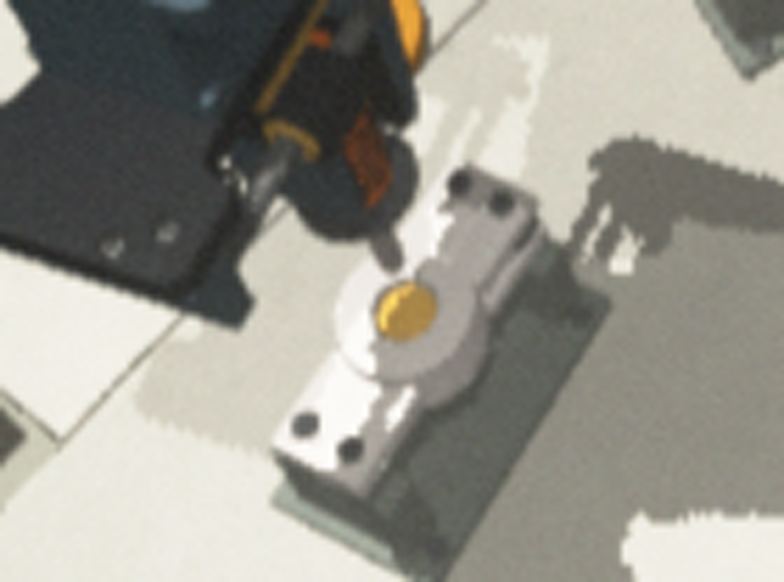

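View pics/top4c.png

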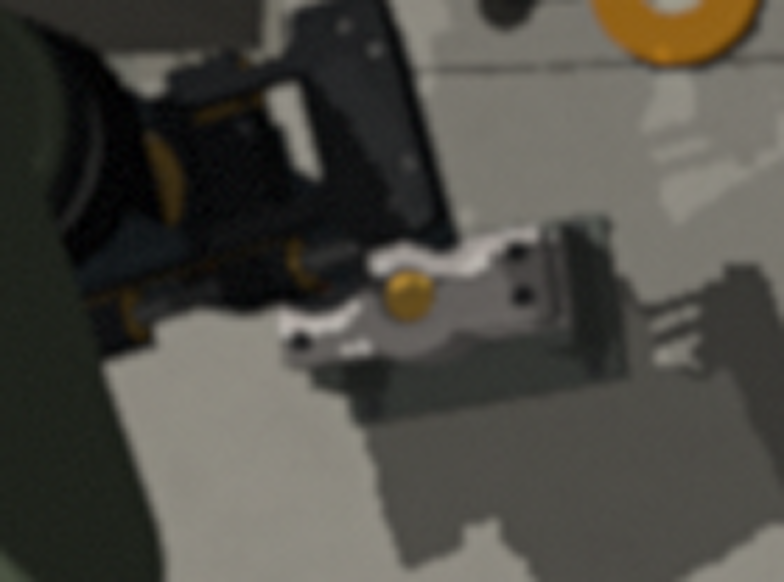

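The pin's flat end shows at (279,206) in the wrist view, nearly in line with the handle. In the scene crop the punch tip, at about (392,267), is just up-image of the pin, at (406,311).

```bash
python3 - <<'E'
from h import *
s=env.state()
print('pin wrist', watz((279,206),82,s), s['ee_pos'])
print('tip scene', atz('scene',(106+393/5.6,278+266/5.6),114.2))
print('collar scene', atz('scene',(106+350/5.6,278+200/5.6),175))
print('pin scene', atz('scene',(106+406/5.6,278+311/5.6),82),'pin top',atz('top',(53+409/5.6,173+297/5.6),82))
print(proj('scene',np.array([*s['ee_pos'][:2],114.2]))*1)
need([534.5,323,190])
E
```

```text
pin wrist [537.1161234  321.13861643  82.        ] [536.44583135 320.22665971 192.83210123]
tip scene [534.22637181 319.51993818 114.2       ]
collar scene [530.61833788 324.75230806 175.        ]
pin scene [534.82213922 321.65713926  82.        ] pin top [534.68027724 322.68004362  82.        ]
[175.01796178 325.15852296]
t 7.82 pos [536.4 320.2 192.8] rot [-9.0010e+01  1.0000e-01 -1.6382e+02] F [-0.1  0.1 -1.2] w 23.1 q [ 30.  23.  85.  -0.  72. 104.]
tool shift [ 1.1  2.8 -3.2]
```

```bash
python3 -m handwheel '[[0,[-1,0,-1.5],[0,0,0]],[0,[0,4,0],[0,0,0]],[0,[0,6,0],[0,0,0]],[0,[0,6,0],[0,0,0]],[0,[0,5,0],[0,0,0]],[0,[0,2,0],[0,0,0]],[0,[0,2,0],[0,0,0]],[0,[0,2,0],[0,0,0]],[0,[0,2,0],[0,0,0]],[0,[0,2,0],[0,0,0]]]' 60
python3 - <<'E'
from h import *
need([534.5,323,125])
for n in ['scene']:
    a=env.grab_frame(n)[:,:,::-1]
    x0,y0=106,278
    cv2.imwrite(f'pics/{n}5c.png',cv2.resize(a[y0:y0+104,x0:x0+140],(784,582),interpolation=cv2.INTER_CUBIC))
E
```

```text
time_s: 8.65
ee_pos: [536.6, 322.0, 160.9]
ee_rot: [-90.0, 0.0, -163.8]
force: [0.3, 1.0, -0.5]
gripper_width: 23.4
t 8.65 pos [536.6 322.  160.9] rot [-9.000e+01  2.000e-02 -1.638e+02] F [ 0.3  1.  -0.5] w 23.4 q [ 30.  25.  87.  -0.  68. 104.]
tool shift [ 1.7 35.9 -1.5]
```

View pics/scene5c.png

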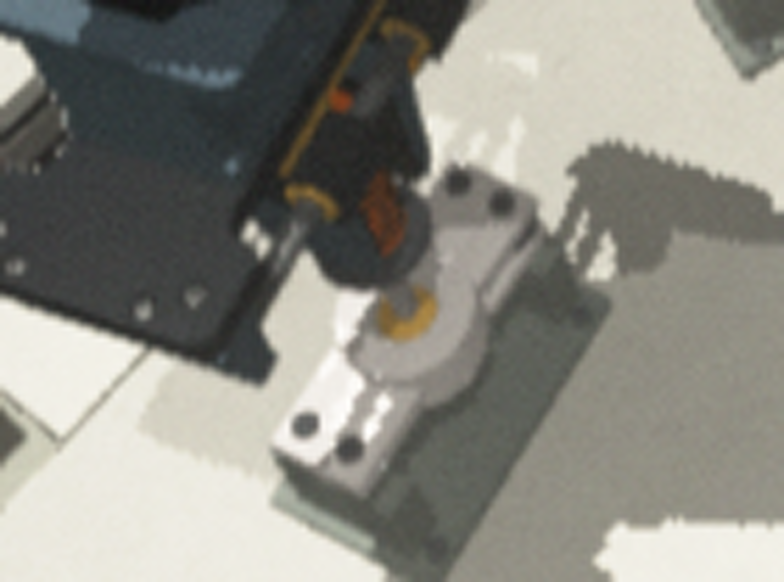

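The tip, at about (408,302), is over the pin's flat end, centred near (407,313). I'm pushing down slowly.

```bash
python3 -m handwheel '[[0,[0,1,0],[0,0,0]],[0,[0,1,0],[0,0,0]],[0,[0,1,0],[0,0,0]],[0,[0,1.5,0],[0,0,0]],[0,[0,1.5,0],[0,0,0]],[0,[0,1.5,0],[0,0,0]],[0,[0,1.5,0],[0,0,0]],[0,[0,1.5,0],[0,0,0]],[0,[0,1.5,0],[0,0,0]],[0,[0,1.5,0],[0,0,0]]]'
python3 -m handwheel '[[0,[0,1.5,0],[0,0,0]],[0,[0,1.5,0],[0,0,0]],[0,[0,1.5,0],[0,0,0]],[0,[0,1.5,0],[0,0,0]],[0,[0,1.5,0],[0,0,0]],[0,[0,1.5,0],[0,0,0]],[0,[0,1.5,0],[0,0,0]],[0,[0,1.5,0],[0,0,0]],[0,[0,1.5,0],[0,0,0]],[0,[0,1.5,0],[0,0,0]]]'
python3 -c "
from h import *
need([534.5,323,125])"
```

```text
time_s: 9.53
ee_pos: [536.7, 322.1, 149.2]
ee_rot: [-90.0, 0.1, -163.8]
force: [-2.5, -2.0, 6.6]
gripper_width: 23.6
time_s: 10.37
ee_pos: [536.7, 322.0, 134.2]
ee_rot: [-90.0, 0.1, -163.8]
force: [-2.2, 0.0, 6.1]
gripper_width: 22.8
t 10.37 pos [536.7 322.  134.2] rot [-9.001e+01  9.000e-02 -1.638e+02] F [-2.2  0.   6.1] w 22.8 q [ 30.  26.  89.  -0.  64. 104.]
tool shift [ 1.9  9.2 -1.5]
```

```bash
python3 -m handwheel '[[0,[0,1.5,0],[0,0,0]],[0,[0,1.5,0],[0,0,0]],[0,[0,1.5,0],[0,0,0]],[0,[0,1.5,0],[0,0,0]],[0,[0,1.5,0],[0,0,0]],[0,[0,1.5,0],[0,0,0]],[0,[0,1.5,0],[0,0,0]],[0,[0,1,0],[0,0,0]],[0,[0,0,0],[0,0,0]],[0,[0,0,0],[0,0,0]]]'
python3 - <<'E'
from h import *
need([534.5,323,125])
for n in ['scene']:
    a=env.grab_frame(n)[:,:,::-1]
    x0,y0=106,278
    cv2.imwrite(f'pics/{n}6c.png',cv2.resize(a[y0:y0+104,x0:x0+140],(784,582),interpolation=cv2.INTER_CUBIC))
E
```

```text
time_s: 11.2
ee_pos: [536.7, 322.1, 122.4]
ee_rot: [-90.0, 0.1, -163.8]
force: [-1.6, -0.4, 4.8]
gripper_width: 23.0
t 11.2 pos [536.7 322.1 122.4] rot [-9.001e+01  8.000e-02 -1.638e+02] F [-1.6 -0.4  4.8] w 23.0 q [ 30.  27.  90.  -0.  63. 104.]
tool shift [ 1.8 -2.6 -1.5]
```

View pics/scene6c.png

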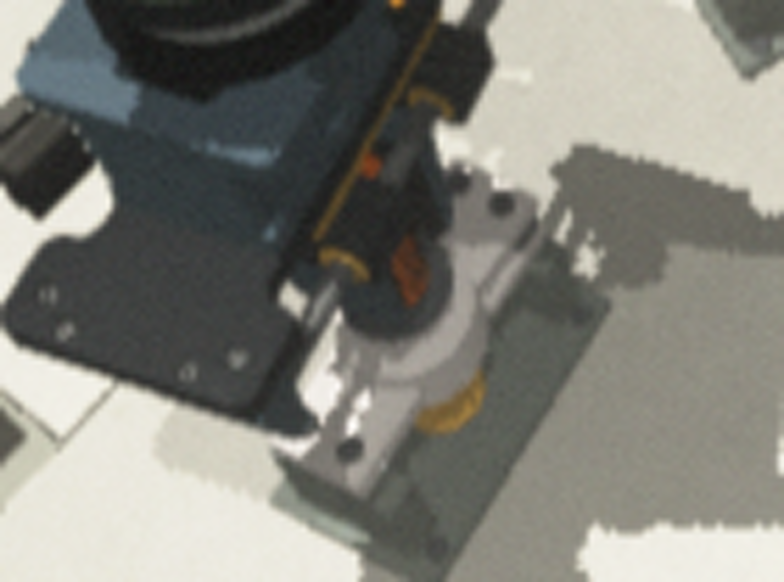

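The brass head now shows below the barrel at about (450,405). By kinematics the pin is about 38 mm down. I'll push 2 mm more for margin, then retract and check.

```bash
python3 -m handwheel '[[0,[0,1,0],[0,0,0]],[0,[0,1,0],[0,0,0]],[0,[0,0,0],[0,0,0]],[0,[0,-2,0],[0,0,0]],[0,[0,-6,0],[0,0,0]],[0,[0,-12,0],[0,0,0]],[0,[0,-16,0],[0,0,0]],[0,[0,-18,0],[0,0,0]],[0,[0,-20,0],[0,0,0]],[0,[0,-20,0],[0,0,0]]]'
python3 -m handwheel '[[0,[0,-16,0],[0,0,0]],[0,[0,-8,0],[0,0,0]],[0,[0,-3,0],[0,0,0]],[0,[1,0,4],[0,0,0]],[0,[3,0,10],[0,0,0]],[0,[6,0,20],[0,0,0]],[0,[6,0,20],[0,0,0]],[0,[6,0,20],[0,0,0]],[0,[4,0,12],[0,0,0]],[0,[0,0,0],[0,0,0]]]'
python3 - <<'E'
from h import *
need([534.7,-247.2,240])
ims=[]
for n,(x0,y0) in {'scene':(106,278),'top':(63,173)}.items():
    a=env.grab_frame(n)[:,:,::-1]
    ims.append(cv2.resize(a[y0:y0+104,x0:x0+100],(400,416),interpolation=cv2.INTER_CUBIC))
cv2.imwrite('pics/chk7.png',np.hstack(ims))
cv2.imwrite('pics/w7.png',env.grab_frame('wrist')[:,:,::-1])
E
```

```text
time_s: 12.08
ee_pos: [536.4, 321.9, 213.6]
ee_rot: [-90.0, -0.0, -163.8]
force: [0.5, 0.8, -1.0]
gripper_width: 23.2
time_s: 12.92
ee_pos: [534.9, 229.1, 239.1]
ee_rot: [-89.9, -0.1, -164.0]
force: [-1.0, 0.4, -0.7]
gripper_width: 23.1
t 12.92 pos [534.9 229.1 239.1] rot [-8.9920e+01 -1.5000e-01 -1.6396e+02] F [-1.   0.4 -0.7] w 23.1 q [22. 18. 86. -0. 76. 96.]
tool shift [131.7   0.  457.8]
```

View pics/chk7.png

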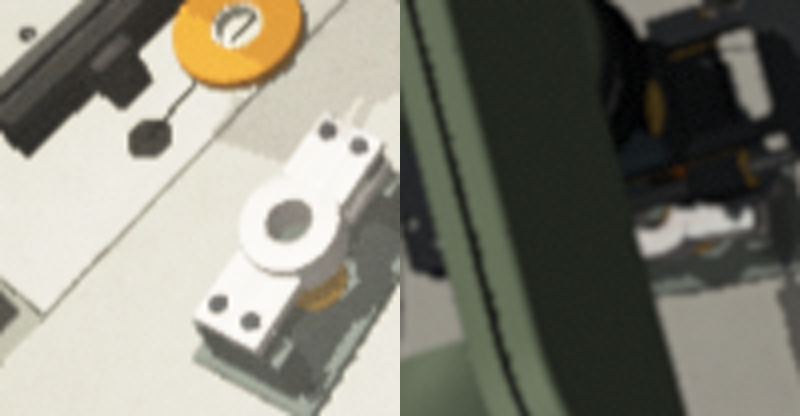

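View pics/w7.png

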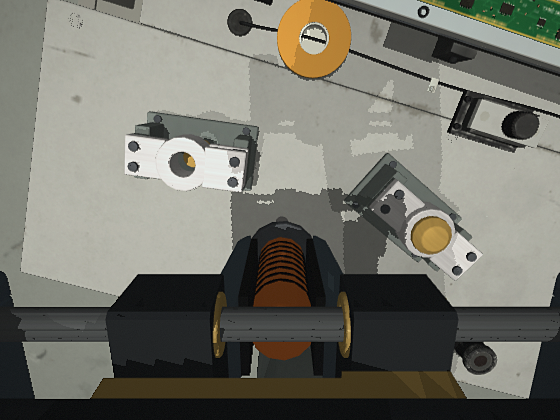

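The bore is empty, with the pin's head visible under the barrel and low down, so the pin is out. I'm returning to the rack.

```bash
python3 -m handwheel '[[0,[3,0,10],[0,0,0]],[0,[5,0,18],[0,0,0]],[0,[8,0,27],[0,0,0]],[0,[8,0,27],[0,0,0]],[0,[8,0,27],[0,0,0]],[0,[8,0,27],[0,0,0]],[0,[8,0,27],[0,0,0]],[0,[8,0,27],[0,0,0]],[0,[8,0,27],[0,0,0]],[0,[8,0,27],[0,0,0]]]'
python3 -m handwheel '[[0,[8,0,27],[0,0,0]],[0,[8,0,27],[0,0,0]],[0,[8,0,27],[0,0,0]],[0,[8,0,27],[0,0,0]],[0,[8,0,27],[0,0,0]],[0,[8,0,27],[0,0,0]],[0,[5,0,20],[0,0,0]],[0,[3,0,12],[0,0,0]],[0,[0,0,0],[0,0,0]],[0,[0,0,0],[0,0,0]]]'
python3 -c "
from h import *
need([534.7,-247.2,165])"
```

```text
time_s: 13.9
ee_pos: [534.3, -23.3, 239.9]
ee_rot: [-90.0, -0.0, -163.7]
force: [0.7, -0.1, -1.1]
gripper_width: 23.6
time_s: 14.73
ee_pos: [534.8, -223.7, 239.6]
ee_rot: [-90.1, -0.0, -163.8]
force: [0.1, -0.8, -1.4]
gripper_width: 23.3
t 14.73 pos [ 534.8 -223.7  239.6] rot [-9.0070e+01 -1.0000e-02 -1.6382e+02] F [ 0.1 -0.8 -1.4] w 23.3 q [-24.  18.  86.   0.  76.  50.]
tool shift [ 6.6 74.6 22.6]
```

```bash
python3 -m handwheel '[[0,[3,0,8],[0,0,0]],[0,[3,0,10],[0,0,0]],[0,[0.5,0,4.5],[0,0,0]],[0,[0,8,0],[0,0,0]],[0,[0,16,0],[0,0,0]],[0,[0,18,0],[0,0,0]],[0,[0,16,0],[0,0,0]],[0,[0,10,0],[0,0,0]],[0,[0,4,0],[0,0,0]],[0,[0,0,0],[0,0,0]]]'
python3 - <<'E'
from h import *
need([534.7,-247.2,85.5])
ims=[]
for n in ['scene','wrist']:
    a=env.grab_frame(n)[:,:,::-1]
    x0,y0=(277,125) if n=='scene' else (180,130)
    w,h=(100,75) if n=='scene' else (200,150)
    ims.append(cv2.resize(a[y0:y0+h,x0:x0+w],(400,300),interpolation=cv2.INTER_CUBIC))
cv2.imwrite('pics/r8.png',np.hstack(ims))
E
```

```text
time_s: 15.57
ee_pos: [534.4, -247.2, 166.8]
ee_rot: [-90.1, -0.1, -163.8]
force: [-0.4, -0.7, -1.2]
gripper_width: 23.3
t 15.57 pos [ 534.4 -247.2  166.8] rot [-9.0080e+01 -9.0000e-02 -1.6378e+02] F [-0.4 -0.7 -1.2] w 23.3 q [-26.  21.  92.   0.  67.  48.]
tool shift [-0.4 81.3  0.2]
```

View pics/r8.png

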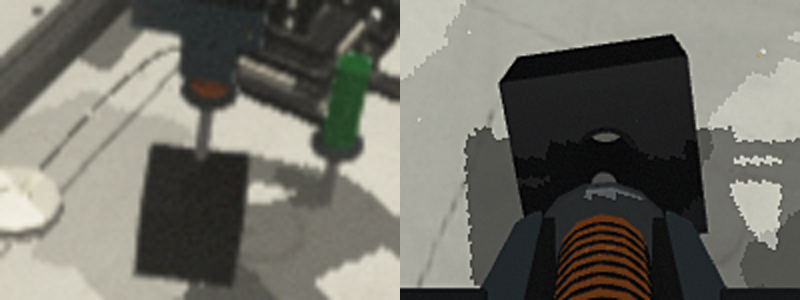

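```bash
python3 - <<'E'
from h import *
a=env.grab_frame('wrist')[140:250,210:350,::-1]
a=cv2.convertScaleAbs(a,alpha=1.8,beta=20)
cv2.imwrite('pics/r9.png',cv2.resize(a,(763,600),interpolation=cv2.INTER_CUBIC))
print('tip',atz('scene',(327.75,164.25),89.4))
E
```

```text
tip [ 529.87897092 -247.62070231   89.4       ]
```

View pics/r9.png

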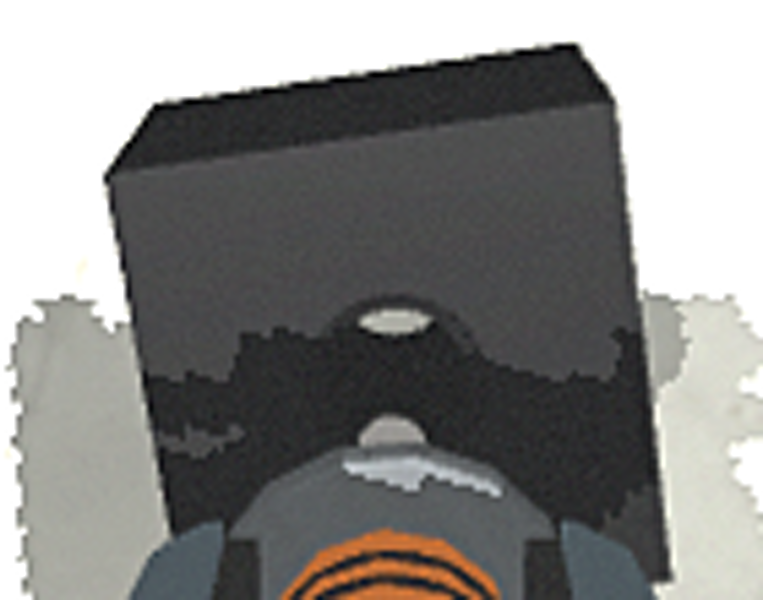

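```bash
python3 - <<'E'
from h import *
s=env.state();a=env.grab_frame('wrist')
b=a[185:240,245:320].astype(float); print(b.min(),np.percentile(b,50))
b=np.clip((b-5)*5,0,255).astype(np.uint8)[:,:,::-1]
cv2.imwrite('pics/r10.png',cv2.resize(b,(750,550),interpolation=cv2.INTER_CUBIC))
for z,p in [(64,(283.8,205.7)),(89.4,(282.1,220.7))]: print(watz(p,z,s))
for xy in [(532.7,-246.2),(534.5,-247.2)]:
  c=env.camera_info('wrist')
E
```

```text
0.0 28.0
[ 539.0403813  -250.08550849   64.        ]
[ 535.16543973 -249.7889468    89.4       ]
```

View pics/r10.png

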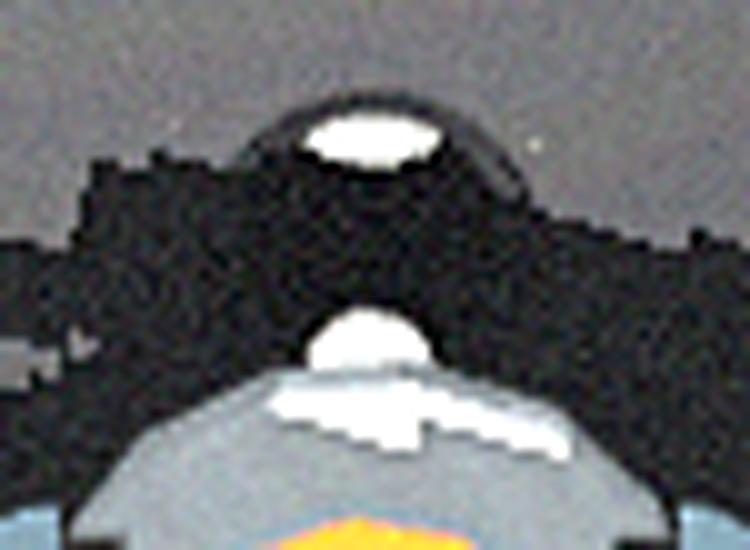

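Fitting the 26 mm countersink rim puts the hole's centre at about pixel (282,211), and the nose tip's at about (282,221). At their heights that is within about 1 mm in plan, so I can insert straight down.

```bash
python3 -c "
from h import *
s=env.state(); print(watz((282.1,211.4),64,s))"
python3 -m handwheel '[[0,[0,5,0],[0,0,0]],[0,[0,8,0],[0,0,0]],[0,[0,8,0],[0,0,0]],[0,[0,8,0],[0,0,0]],[0,[0,8,0],[0,0,0]],[0,[0,8,0],[0,0,0]],[0,[0,8,0],[0,0,0]],[0,[0,6,0],[0,0,0]],[0,[0,4,0],[0,0,0]],[0,[0,2,0],[0,0,0]]]'
python3 -c "
from h import *
need([534.7,-247.2,86])"
```

```text
[ 534.37402147 -250.16383845   64.        ]
time_s: 16.6
ee_pos: [534.6, -247.5, 102.1]
ee_rot: [-90.0, -0.0, -163.8]
force: [-0.7, 0.6, -1.4]
gripper_width: 23.7
t 16.6 pos [ 534.6 -247.5  102.1] rot [-9.004e+01 -5.000e-02 -1.638e+02] F [-0.7  0.6 -1.4] w 23.7 q [-26.  25.  97.  -0.  58.  48.]
tool shift [-0.2 16.1 -0.2]
```

Insertion is going freely, with no force. I'm lowering the last 16 mm slowly.

```bash
python3 -m handwheel '[[0,[0,3,0],[0,0,0]],[0,[0,3,0],[0,0,0]],[0,[0,2.5,0],[0,0,0]],[0,[0,2,0],[0,0,0]],[0,[0,1.5,0],[0,0,0]],[0,[0,1,0],[0,0,0]],[0,[0,1,0],[0,0,0]],[0,[0,1,0],[0,0,0]],[0,[0,0.5,0],[0,0,0]],[0,[0,0,0],[0,0,0]]]'
python3 - <<'E'
from h import *
need([534.7,-247.2,86])
ims=[]
for n in ['scene','wrist']:
    a=env.grab_frame(n)[:,:,::-1]
    x0,y0=(277,125) if n=='scene' else (180,130)
    w,h=(100,75) if n=='scene' else (200,150)
    ims.append(cv2.resize(a[y0:y0+h,x0:x0+w],(400,300),interpolation=cv2.INTER_CUBIC))
cv2.imwrite('pics/r11.png',np.hstack(ims))
E
```

```text
time_s: 17.43
ee_pos: [534.9, -247.6, 87.6]
ee_rot: [-90.0, 0.0, -163.8]
force: [-0.6, 0.5, -0.6]
gripper_width: 23.3
t 17.43 pos [ 534.9 -247.6   87.6] rot [-8.999e+01  1.000e-02 -1.638e+02] F [-0.6  0.5 -0.6] w 23.3 q [-26.  26.  98.  -0.  57.  48.]
tool shift [ 0.   1.6 -0.5]
```

View pics/r11.png

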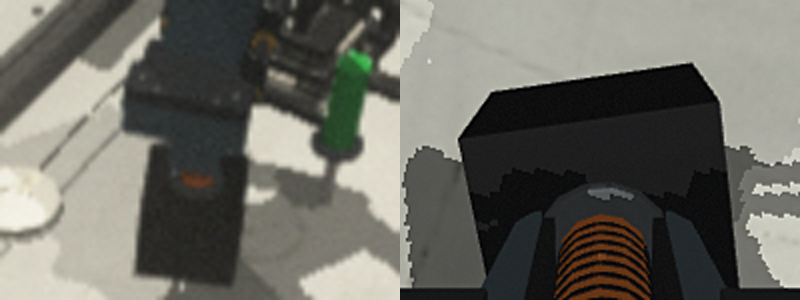

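The collar sits just above the rack top with the punch upright. I'll go 2 mm lower and open to 0.6.

```bash
python3 -m handwheel '[[0,[0,1,0],[0,0,0]],[0,[0,1,0],[0,0,0]],[0,[0,0,0],[0,0,0]],[0.6,[0,0,0],[0,0,0]],[0.6,[0,0,0],[0,0,0]],[0.6,[0,0,0],[0,0,0]],[0.6,[0,0,0],[0,0,0]],[0.6,[0,0,0],[0,0,0]],[0.6,[0,0,0],[0,0,0]],[0.6,[0,0,0],[0,0,0]]]'
python3 - <<'E'
from h import *
need([534.7,-247.2,213])
a=env.grab_frame('wrist')[:,:,::-1]; cv2.imwrite('pics/w12.png',a)
E
```

```text
time_s: 18.37
ee_pos: [534.8, -247.6, 85.3]
ee_rot: [-90.0, -0.0, -163.8]
force: [-0.3, -0.6, 0.5]
gripper_width: 54.2
t 18.37 pos [ 534.8 -247.6   85.3] rot [-9.001e+01 -1.000e-02 -1.638e+02] F [-0.3 -0.6  0.5] w 54.2 q [-26.  26.  98.  -0.  56.  48.]
tool shift [   0.  -127.7   -0.4]
```

View pics/w12.png

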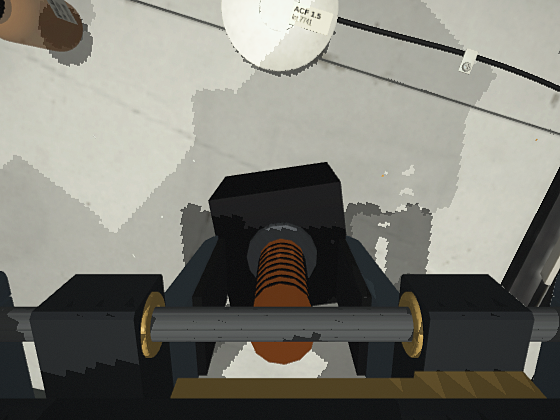

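The punch is released and stands clear between the fingers. I'm lifting the gripper away.

```bash
python3 -m handwheel '[[0.6,[0,-4,0],[0,0,0]],[0.6,[0,-10,0],[0,0,0]],[0.6,[0,-18,0],[0,0,0]],[0.6,[0,-22,0],[0,0,0]],[0.6,[0,-22,0],[0,0,0]],[0.6,[0,-22,0],[0,0,0]],[0.6,[0,-20,0],[0,0,0]],[0.6,[0,-12,0],[0,0,0]],[0.6,[0,-5,0],[0,0,0]],[0.6,[0,0,0],[0,0,0]]]'
python3 -m handwheel '[[0.6,[5,0,5],[0,0,0]],[0.6,[15,0,8],[0,0,0]],[0.6,[25,0,12],[0,0,0]],[0.6,[25,0,12],[0,0,0]],[0.6,[25,0,12],[0,0,0]],[0.6,[25,0,12],[0,0,0]],[0.6,[15,0,8],[0,0,0]],[0.6,[5,0,3],[0,0,0]],[0.6,[0,0,0],[0,0,0]],[0.6,[0,0,0],[0,0,0]]]'
python3 - <<'E'
from h import *
need([0,0,0])
s=env.grab_frame('scene')[:,:,::-1];t=env.grab_frame('top')[:,:,::-1]
c=lambda a,x,y:cv2.resize(a[y-35:y+35,x-46:x+46],(396,296),interpolation=cv2.INTER_CUBIC)
cv2.imwrite('pics/f13.png',np.vstack([np.hstack([c(s,180,335),c(s,327,168)]),np.hstack([c(t,130,228),c(t,395,218)])]))
cv2.imwrite('pics/f13s.png',s)
E
```

```text
time_s: 19.25
ee_pos: [535.5, -247.9, 222.5]
ee_rot: [-89.9, 0.2, -163.8]
force: [0.7, 0.2, 0.4]
gripper_width: 54.4
time_s: 20.08
ee_pos: [420.5, -355.5, 219.8]
ee_rot: [-90.1, -0.0, -163.8]
force: [-0.0, -0.8, 0.5]
gripper_width: 54.5
t 20.08 pos [ 420.5 -355.5  219.8] rot [-9.0070e+01 -1.0000e-02 -1.6383e+02] F [-0.  -0.8  0.5] w 54.5 q [-41.  16.  92.   0.  72.  32.]
tool shift [ 304.9  220.4 -458.2]
```

View pics/f13.png

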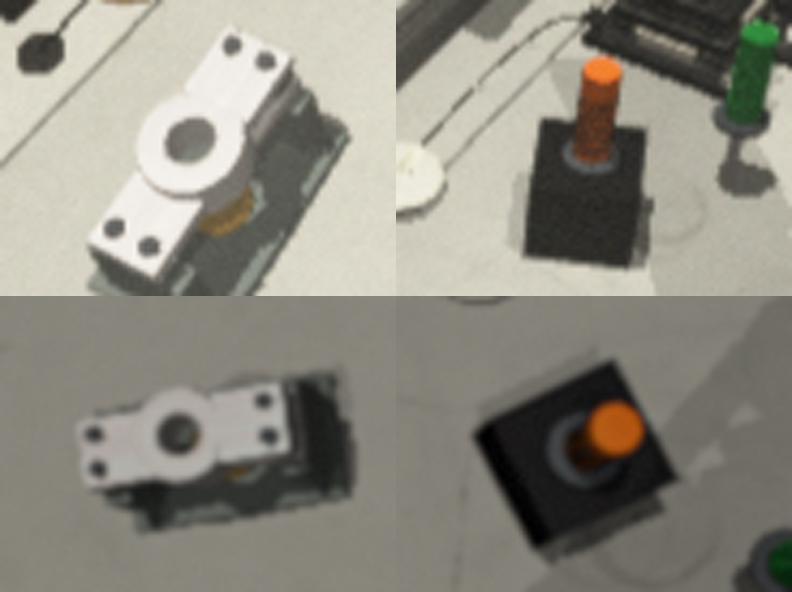

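View pics/f13s.png

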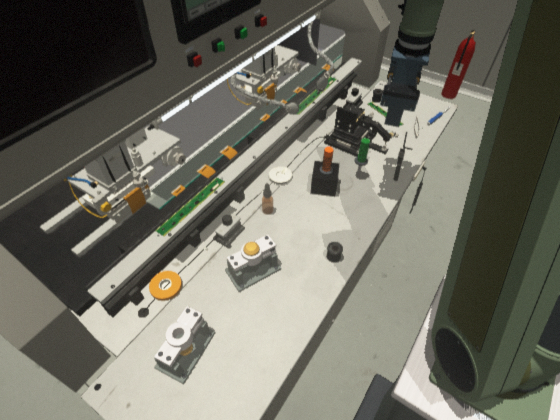

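The flat-pin bore is empty and the pin's head is low beneath it. The punch is upright with its handle top at crop (602,71), practically where it started at (602,69). The dropper is still standing at (267,200).

```bash
python3 -c "
from workcell import env
print(env.job_done())"
```

```text
the job is handed in; nothing more can be done
None
```

I pushed the flat-ended pin (the left hinge) out of its barrel with the orange punch, put the punch back in its rack, let go and handed the job in at about 20 s of the 45 s allowed.

- **Pin:** The push read about 6–7 N. The arm's position puts the pin about 38–40 mm down, and pictures afterwards show an empty bore with the brass head low under the barrel. I did not read the pin's joint value directly.
- **Punch:** It went into the rack hole without resistance and was released. It stands upright with its collar on the rack, and its handle top is within about half a pixel of where it started.
- **Surroundings:** The dropper bottle, the domed hinge and the green look-alike are as they were. The gripper is well clear of everything.
- **Disagreement:** Single wrist-camera readings differed from the scene and top cameras by about 3–8 mm at the rack. The largest came from a partly hidden view of the hole. I settled it by comparing the nose tip with the hole in the same wrist picture before inserting. One scene-camera reading of the tip there was about 4 mm off in x and was not followed up.

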